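Show the burner head's stem to the inspection camera

TASK

The long burner head of the flame spectrometer has to be checked for a clogged stem. Draw it straight up out of the neck of the black spray chamber, turn it so that the lower end of its stem looks straight into the upward-tilted inspection camera, centred on the lens and about 9 cm (anything from 6 to 12 cm) from the glass, and finish while still holding it there, raised and still. Do not let the head touch the bench or the camera, and leave the short burner head in its stand and the other loose things where they are.

Things in the scene. Friction and masses are not known exactly. Their poses are not given: they have to be found in the camera images.
- burner: Long burner head, silver with a brass stem, loose, 0.3 to 0.54 kg, upright at the start. Along its own z from the foot: round stem, 19 mm diameter, 0 to 40 mm; darker collar, 29 mm diameter, 40 to 58 mm; bar, 58 to 94 mm, 30 mm wide (own x), 110 mm long (own y), with a slot along its top. Origin: centre of the stem's lower end. Good grasp: across the bar's 30 mm, at its middle (z = 76 mm).
- burner_top (a point): The middle of the top face of the long burner head's bar, on its own axis 94 mm above the stem's lower end.
- chamber: Spray chamber, fixed: aluminium plate 170 x 120 mm with a black cylinder lying along its own x and an upright black neck (40 mm outside diameter) at the centre. Origin: centre of the plate's underside, on the bench; z up. Rim of the neck 112 mm up; its bore, 22 mm wide and 44 mm deep, loosely holds the long head's stem 40 mm deep, the collar resting on the rim.
- neck_rim (a point): Centre of the mouth of the spray chamber's neck, 112 mm above the bench.
- camera: The inspection camera's foot, fixed: a dark plate 110 x 100 x 14 mm with two short cheeks that carry a tilted white barrel. Origin on the bench, 10 mm in front of the plate's centre; z up; its own -x is the side that the camera looks to.
- lens: The camera's white barrel, 52 mm diameter, 80 mm long, with a 60 mm blue ring and black lens at its upper end; fixed. Origin: centre of the lens glass, 95 mm above the bench, 15 mm from the foot's origin towards its -x. Own z: the viewing axis, out of the lens to that side, 48 degrees above level; own y level. Wanted: the long head's z along this z (leaning 42 degrees), its turn about z free.
- stand: A white storage block 100 x 100 x 62 mm, fixed, with a black neck like the chamber's (rim 112 mm above the bench). Origin: centre of its underside.
- short_head: The short burner head, copper-coloured, standing in the neck of the storage block; shaped like the long one, but with a bar only 60 mm long. Origin: its stem's lower end. To be left alone.
- reagent: Amber bottle, 64 mm in diameter, 150 mm tall, loose. Origin: centre of its underside. To be left alone.
- beaker: Glass beaker, 70 mm in diameter, 90 mm tall, loose. Origin: centre of its underside. To be left alone.
- wrench: Steel wrench, 160 mm long, lying flat on the bench along its own x, loose. To be left alone.
- jar: White jar with a blue cap, 60 mm in diameter, 70 mm tall, loose. Origin: centre of its underside. To be left alone.
- brush: Small flat brush, 170 mm long, lying flat along its own x, loose. To be left alone.
Not all that is in view belongs to the job. What is shaped like the chamber but red is not meant.

How it is judged:
On the way:
1. the long head is drawn clear of the neck, held by the fingers (z of burner in the frame of neck_rim above 0.01 m and contact force between burner and the fingers above 2 N), for 0.1 s.
At the end, for the whole second after the job is handed in: Fingers hold the long head, still, touching nothing else; stem end over 100 mm above the bench, 50 to 130 mm before the lens along the viewing axis and within 25 mm of that axis (lens x and y); head's axis within 17 degrees of the viewing axis, foot towards the lens (z of burner in the frame of lens between 0.05 and 0.13 m and x of burner in the frame of lens between -0.025 and 0.025 m and y of burner in the frame of lens between -0.025 and 0.025 m and angle between the z axis of burner and the z axis of lens, either way round below 0.3 rad and z of burner_top in the frame of lens above 0.135 m and height (world z) of burner above 0.1 m and linear speed of burner below 0.02 m/s and angular speed of burner below 0.1 rad/s and contact force between burner and the fingers above 2 N and contact force between burner and chamber below 0.1 N and contact force between burner and stand below 0.1 N and contact force between burner and camera below 0.1 N); the arm keeps its last pose, push and grip.
It fails at once if the long burner head is dropped or lowered to the bench, or touches the camera (height (world z) of any of burner, burner_top below 0.04 m or contact force between burner and camera above 0.5 N).
It fails at once if the short burner head or another loose bystander is moved more than 30 mm (distance of any of short_head, reagent, beaker, wrench, jar, brush from where it was at the start of the episode above 0.03 m).
It also fails if it takes over 38 s, if anything falls off the work surface, if the arm or the gripper's body presses on something with over 40 N, if the wrist force passes 120 N, or if a joint passes its speed limit or range.

ROBOT

A 6-joint arm with a two-finger parallel gripper is mounted at the origin on the work surface. World frame = base frame: x ahead of the robot, y to its left, z up, the work surface at z = 0. Lengths are in m, angles in rad, forces in N, time in s.
With the tool pointing down it reaches from about 0.35 to 0.875 m from the base axis. Payload 4.2 kg.
Tool frame: the origin (TCP) lies between the finger pads; the fingertips stand 11 mm ahead of it and the grasp point (between the pads) lies 8 mm behind it (tip_reach is the distance from the TCP to the fingertips, in m); z points along the fingers, y is the line along which they close (so a half turn about z gives the same grasp; the last joint's range is limited). The gripper opens to 85 mm and grips with 20 to 120 N. Pads are 22 mm wide; open, the fingers measure 114 mm over their backs; the gripper's body (76 mm by 85 mm) begins 54 mm behind the grasp point. The pads swing forward as they close: fully open they stand 13 mm farther back than shut.
Start: joints at [-1.067, 0.385, 0.008, 0, -1.194, -0.259], TCP at [0.151, -0.606, 0.242] pointing down, gripper open.
Joint ranges: [-3.14, 3.14], [-1.21, 2.06], [-1.07, 1.41], [-3.16, 2.05], [-2.99, -0.16], [-3.1, 3.1]. Speed limits (rad/s): [2.79, 2.79, 3.14, 3.14, 3.14, 3.14].

INTERFACE

Orientations are given as [roll, pitch, yaw] about the fixed x, y, z axes, in that order (R = Rz(yaw) Ry(pitch) Rx(roll)).
In Python, from workcell import * gives the robot as it stands. Calls block until the motion is done:
- reach(position, orientation): joint-space move of the TCP to a pose.
- movel(position, rotation=None, rate=0.15, stop_force=None): straight line of the TCP; rotation=None keeps the orientation; rate is the mean speed in m/s. With stop_force (N) it stops when the force on the tool has changed by that much, and returns True; else False.
- goto_joints(angles): joint-space move.
- ungrasp() and gripper_close(): open the fingers fully, or close them until they stop; the grip force is fixed at half the most.
- wait(seconds).
- inverse_kinematics(position, orientation): joint angles nearest the present ones, or None.
- read_state(): the state.
- snapshot(name): name is "side" or "top" or "wrist"; returns the picture (384x512x3 uint8, red, green, blue); there is no depth.
- camera_model(name): a dict with "fx", "fy", "cx", "cy" (pixels), "rvec" (rotation vector, rad) and "tvec" (3), from world to camera coordinates, as OpenCV has them. Camera axes: x right, y down, z forward; pixel columns grow to the right and rows downward; lengths in m; the calibration is good to about 2 mm. The wrist camera is an equidistant fisheye: a pixel r from the principal point sees the ray r / f radians off the axis. A picture is of the moment at which its call begins: read the wrist's pose just before it. camera_model takes no time and is no camera call; for the wrist camera it gives the pose at the moment of the call.
A pose or a line that the arm cannot do raises MotionError and nothing moves.
- close_job(): hands the job in; it is judged then, once.
Trained networks look in the newest picture that a camera, given by its name, has taken for a name from the list of things; names that differ only in an ending like _2 or _b are one class to them, and where a whole thing is asked for, a point or a joint stands for the part that bears it (a point fixed in the world has none). Each returns a list of dicts, best first, with "conf" (0 to 1); they miss things now and then, are a little off and sometimes report something else, mostly with a low value. They report only what shows in the picture. A call takes as long as a camera call. They do not tell look-alikes from the thing itself.
- boxes_of(name, camera): "extent" ([left, top, width, height] in pixels, round what is visible of it).
- spot_point(name, camera): "pixel" ([column, row] in pixels: a listed point, or the origin of a listed thing).
The state is a dict: "time_s": time; "qpos": joint angles; "joint_vel": joint speeds; "tau": joint torques, N m; "ee_pos": TCP position; "tcp_rot": TCP orientation; "force": force on the tool from outside, world axes, zero at the start; "wrist_torque": the same for the moment, N m; "finger_gap": opening from 0.0 (shut) to 1.0 (fully open); "grasp_force": force on a finger pad.
Only numpy, scipy, OpenCV 4.12 (cv2) and the standard library are available. Lean on these libraries where they do the work, as an engineer would, in place of code of your own. Each camera call takes 0.05 s, during which the arm holds its last target. There are 200 camera calls.

## Working session

There is one attempt and no reset: what is moved stays moved. The work goes in short steps, each a Python script; the robot and the scene stay as the last script left them, time stands still between calls to the robot, and variables do not carry over. Pictures are saved under pics/ and viewed, at most 10 in all, crops included, and the job is handed in when it is done.

```bash
mkdir -p pics; cat > h.py <<'E'
from workcell import *
import numpy as np, cv2
from scipy.spatial.transform import Rotation as R
def save(cam,name):
    im=snapshot(cam); cv2.imwrite(f'pics/{name}.png',cv2.cvtColor(im,cv2.COLOR_RGB2BGR)); return im
def ray(cam,px,m=None):
    m=m or camera_model(cam); Rm=R.from_rotvec(m['rvec']).as_matrix(); t=np.array(m['tvec'])
    v=np.array([(px[0]-m['cx'])/m['fx'],(px[1]-m['cy'])/m['fy']])
    if cam=='wrist':
        r=np.linalg.norm(v); d=np.r_[np.sin(r)*v/max(r,1e-9),np.cos(r)]
    else: d=np.r_[v,1]
    d=Rm.T@d; return -Rm.T@t, d/np.linalg.norm(d)
def at_z(cam,px,z,m=None):
    o,d=ray(cam,px,m); return o+d*(z-o[2])/d[2]
def tri(rays):
    A=sum(np.eye(3)-np.outer(d,d) for o,d in rays); b=sum((np.eye(3)-np.outer(d,d))@o for o,d in rays)
    return np.linalg.solve(A,b)
E
python3 - <<'E'
from h import *
a=save('side','s1');b=save('top','t1')
cv2.imwrite('pics/st.png',cv2.cvtColor(np.vstack([a,b])[::1],cv2.COLOR_RGB2BGR)) if 0 else None
hz=dict(burner=None,burner_top=.206,chamber=0,neck_rim=.112,camera=0,lens=.095,stand=0,short_head=.072,reagent=0,beaker=0,jar=0,wrench=0,brush=0)
for n,z in hz.items():
    for c in('top','side'):
        for r in spot_point(n,c)[:3]:
            print(n,c,round(r['conf'],2),np.round(r['pixel']), np.round(at_z(c,r['pixel'],z if z is not None else .072),3))
for c in('top','side'): o,d=ray(c,(256,192)); print(c,o,d)
E
```

```text
burner top 0.72 [186. 207.] [0.479 0.227 0.072]
burner side 0.93 [259. 264.] [0.483 0.221 0.072]
burner side 0.69 [292. 170.] [ 0.478 -0.145  0.072]
burner_top top 0.85 [182. 205.] [0.479 0.214 0.206]
burner_top side 0.89 [259. 242.] [0.476 0.248 0.206]
chamber top 0.74 [192. 210.] [0.472 0.221 0.   ]
chamber top 0.66 [339. 274.] [ 0.287 -0.221  0.   ]
chamber side 0.74 [352. 182.] [ 0.284 -0.221  0.   ]
chamber side 0.58 [258. 281.] [0.483 0.227 0.   ]
neck_rim top 0.74 [184. 207.] [0.476 0.224 0.112]
neck_rim side 0.9 [355. 158.] [ 0.293 -0.21   0.112]
neck_rim side 0.57 [260. 258.] [0.478 0.227 0.112]
camera top 0.67 [268. 107.] [ 0.789 -0.006  0.   ]
camera side 0.7 [188. 199.] [0.777 0.006 0.   ]
lens top 0.93 [270. 103.] [ 0.773 -0.007  0.095]
lens side 0.79 [193. 172.] [ 0.763 -0.025  0.095]
stand top 0.96 [342. 204.] [ 0.493 -0.232  0.   ]
stand side 0.86 [292. 168.] [ 0.491 -0.231  0.   ]
short_head top 0.73 [341. 208.] [ 0.481 -0.21   0.072]
short_head top 0.72 [346. 205.] [ 0.487 -0.224  0.072]
short_head side 0.78 [296. 154.] [ 0.482 -0.222  0.072]
short_head side 0.69 [1
[... 182 characters left out ...]
 ]
beaker top 0.62 [378. 140.] [ 0.692 -0.343  0.   ]
beaker side 0.62 [246. 136.] [ 0.694 -0.349  0.   ]
beaker side 0.34 [180. 288.] [0.674 0.304 0.   ]
jar top 0.72 [109. 166.] [0.601 0.472 0.   ]
jar top 0.58 [339. 124.] [ 0.74  -0.223  0.   ]
jar side 0.67 [226. 155.] [ 0.731 -0.226  0.   ]
wrench top 0.91 [275. 232.] [ 0.409 -0.028  0.   ]
wrench side 0.64 [300. 215.] [ 0.42  -0.029  0.   ]
brush top 0.87 [111. 168.] [0.596 0.464 0.   ]
brush side 0.56 [181. 356.] [0.6   0.469 0.   ]
brush side 0.21 [247. 137.] [ 0.689 -0.344  0.   ]
top [0.44220347 0.04873756 1.1813968 ] [ 0.07201766 -0.01709949 -0.99725677]
side [0.33616182 0.75592344 0.93437293] [ 0.18931561 -0.65710058 -0.72964267]
```

```bash
ls pics
```

```text
s1.png
t1.png
```

View pics/t1.png

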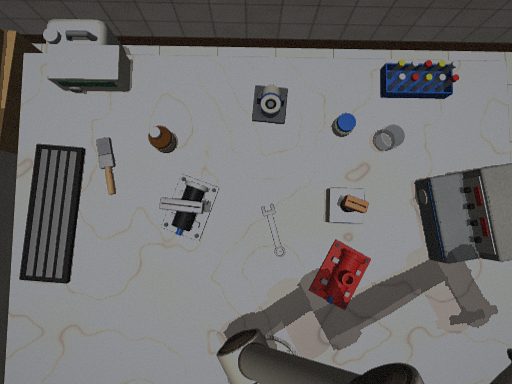

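View pics/s1.png

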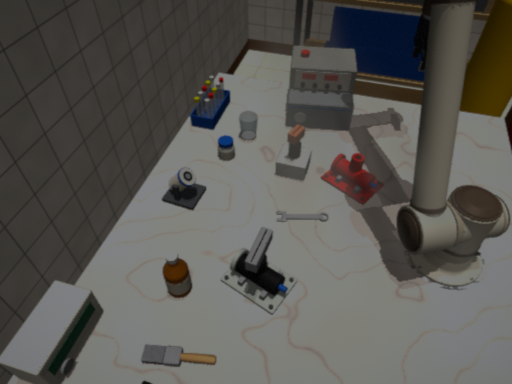

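The top view shows the long silver bar at about (186,205), running left to right (world y), on the black chamber. The red decoy is at (340,274), the inspection camera at (270,103) with its lens towards the robot, and the copper short head at (350,204). The side view agrees: bar at (260,245), lens at (186,177). I'll move above the burner and look with the wrist camera.

```bash
python3 - <<'E'
from h import *
p=tri([ray('top',(182,205)),ray('side',(259,242))]);print('top tri',p)
print('bar ends',at_z('top',(160,204),.206),at_z('top',(211,206),.206))
print('lens tri',tri([ray('top',(270,103)),ray('side',(193,172))]))
s=read_state();print(s['tcp_rot'],s['time_s'])
best=None
for yaw in(np.pi/2,-np.pi/2):
    q=inverse_kinematics([.478,.222,.38],[np.pi,0,yaw]);print(yaw,q)
    if q is not None and (best is None or abs(q[5])<abs(best[1][5])): best=(yaw,q)
reach([.478,.222,.38],[np.pi,0,best[0]])
m=camera_model('wrist');im=save('wrist','w1');print(m)
for n,z in(('burner_top',.206),('neck_rim',.112),('chamber',0)):
    for r in spot_point(n,'wrist')[:2]: print(n,r['conf'],np.round(r['pixel']),at_z('wrist',r['pixel'],z,m))
E
```

```text
top tri [0.48110999 0.2210578  0.16872363]
bar ends [0.48047931 0.26865902 0.206     ] [0.47677263 0.14298199 0.206     ]
lens tri [ 0.75949611 -0.00744324  0.11539357]
[ 3.14155995e+00 -6.10343317e-06 -2.89684536e+00] 1.4
1.5707963267948966 [ 0.74284683  0.14874197  0.02380233  0.         -1.44585669  2.39874583]
-1.5707963267948966 [ 0.74284683  0.14874197  0.02380233  0.         -1.44585669 -0.74284683]
{'fx': 297.3186396354542, 'fy': 297.3186396354542, 'cx': 257.4578779580996, 'cy': 195.9281322919747, 'rvec': array([-1.54818445e-03, -3.10807173e+00, -4.57362351e-01]), 'tvec': array([ 0.47818974, -0.29041212,  0.44734643])}
burner_top 0.95 [256. 176.] [0.47964605 0.21885798 0.206     ]
neck_rim 0.92 [255. 168.] [0.4816565 0.2291268 0.112    ]
chamber 0.76 [255. 157.] [0.4825205  0.23223402 0.        ]
```

View pics/w1.png

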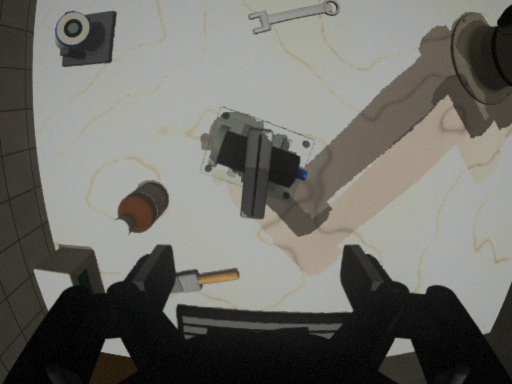

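Wrist view: the bar runs from about (260,128) to (253,217), slightly rotated from world y. The camera with its ring is at (75,30), and the wrench and bottle are well clear. Next I'll measure the bar direction and the camera plate yaw by code.

```bash
python3 - <<'E'
from h import *
im=cv2.imread('pics/w1.png'); 
m=camera_model('wrist')
print('bar',at_z('wrist',(260,130),.206,m),at_z('wrist',(253,216),.206,m))
a=im[118:228,190:320];a=cv2.resize(a,None,fx=4,fy=4,interpolation=cv2.INTER_CUBIC)
t=cv2.imread('pics/t1.png')[75:135,240:300];t=cv2.resize(t,(440,440),interpolation=cv2.INTER_CUBIC)
c=np.zeros((440,a.shape[1]-240+t.shape[1]-0,3),np.uint8)
c=np.hstack([a[:, :360],t]);cv2.imwrite('pics/c1.png',c);print(c.shape)
E
```

```text
bar [0.47574451 0.17057663 0.206     ] [0.48330686 0.26407713 0.206     ]
(440, 800, 3)
```

View pics/c1.png

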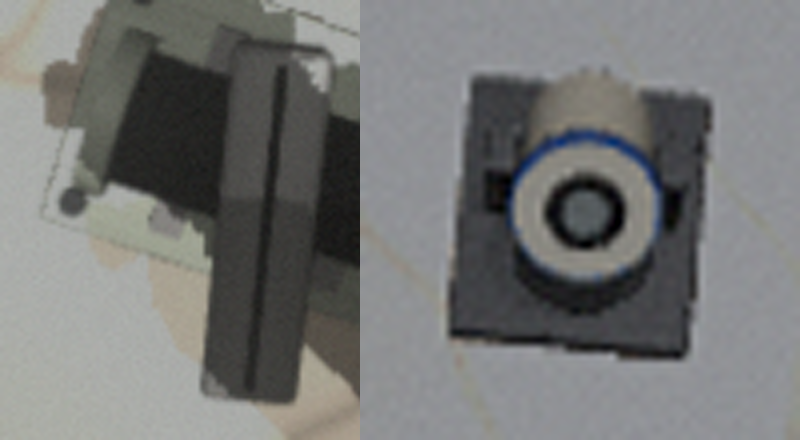

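```bash
python3 - <<'E'
from h import *
m=camera_model('wrist')
e=[at_z('wrist',p,.206,m) for p in((260.75,134.2),(252.5,215.5))]; d=e[1]-e[0]; print('mid',sum(e)/2,'len',np.linalg.norm(d)); dy=np.arctan2(d[0],d[1]);print('dyaw deg',np.degrees(dy))
px=[(255,85.2),(288,88),(284.7,123.7),(252,121.1)]
c=[at_z('top',p,.014) for p in px]; pc=sum(c)/4
f=(c[2]+c[3]-c[0]-c[1])/2; l=(c[0]+c[3]-c[1]-c[2])/2; print('plate',pc,f,l)
# -x own from f; own +y from l (viewed: front f = own -x)
th=np.arctan2(f[1],f[0]); th2=np.arctan2(l[1],l[0]);print(np.degrees(th),np.degrees(th2))
lens=at_z('top',(270.7,103.9),.095);print('lens',lens,'from plate',pc+.025*f/np.linalg.norm(f))
reach([.4797,.2215,.28],[np.pi,0,-np.pi/2-dy])
m=camera_model('wrist');save('wrist','w2')
for n,z in(('burner_top',.206),('neck_rim',.112)):
    for r in spot_point(n,'wrist')[:2]: print(n,r['conf'],np.round(r['pixel']),at_z('wrist',r['pixel'],z,m))
print(read_state()['time_s'])
E
```

```text
mid [0.4794127  0.21920785 0.206     ] len 0.08900834560707871
dyaw deg 5.725908365031245
plate [ 0.79301796 -0.0110893   0.014     ] [-0.11090062  0.00885137  0.        ] [0.00687516 0.09969298 0.        ]
175.43669237471389 86.0549391810675
lens [ 0.77024246 -0.00907431  0.095     ] from plate [ 0.76809721 -0.00910028  0.014     ]
burner_top 0.94 [256. 202.] [0.48163361 0.21584743 0.206     ]
5.3833
```

View pics/w2.png

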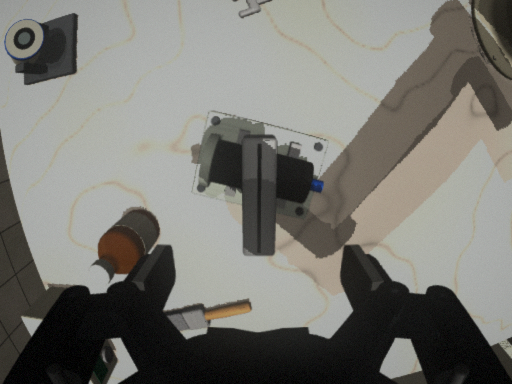

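The bar is now vertical in the image, centred at (259,197) midway between the fingers, so the yaw is aligned. Next: grasp and lift.

```bash
python3 - <<'E'
from h import *
x,y=.480,.220
reach([x,y,.23],read_state()['tcp_rot'])
print('hit',movel([x,y,.139],rate=.08,stop_force=8))
s=read_state();print(s['ee_pos'],s['force'])
gripper_close();s=read_state();print(s['finger_gap'],s['grasp_force'],s['force'],s['ee_pos'])
print('hit',movel([x,y,.22],rate=.08,stop_force=25))
movel([x,y,.29],rate=.15)
s=read_state();print(s['time_s'],s['finger_gap'],s['grasp_force'],s['force'],s['wrist_torque'],s['ee_pos'])
a=save('side','s2');b=save('wrist','w3')
cv2.imwrite('pics/c3.png',cv2.cvtColor(np.hstack([cv2.resize(a[130:330,150:350],(400,400)),cv2.resize(b[150:350,160:360],(400,400))]),cv2.COLOR_RGB2BGR))
h=np.radians(175.6);v=np.array([np.cos(h)*np.cos(np.radians(48)),np.sin(h)*np.cos(np.radians(48)),np.sin(np.radians(48))])
lens=np.array([.769,-.009,.095]);q0=np.array(s['qpos'])
hx=np.array([-np.sin(h),np.cos(h),0])
for t in range(-180,180,30):
    xx=R.from_rotvec(-v*np.radians(t)).apply(hx); Rm=np.c_[xx,np.cross(-v,xx),-v]
    o=R.from_matrix(Rm).as_euler('xyz'); r=[]
    for dd in(.2,.09):
        g=lens+v*(dd+.076); q=inverse_kinematics(g-v*.008,o); r.append(q)
    print(t,[None if q is None else np.round(q,2) for q in r], None if r[0] is None else abs(np.array(r[0])-q0).max().round(2))
E
```

```text
hit False
[0.48033969 0.22026196 0.13957435] [-0.71992318  0.47253619  0.77736123]
0.34669346994294387 59.6217155456543 [-1.23423438 -0.12836841  3.41661854] [0.47994865 0.21998244 0.13931454]
hit False
9.325 0.3451855194028088 59.398348331451416 [-0.33960942  0.2254497  -3.82468492] [-0.01585046  0.08140895 -0.00409351] [0.47929041 0.2197362  0.28880164]
-180 [None, None] None
-150 [None, None] None
-120 [None, None] None
-90 [None, None] None
-60 [None, None] None
-30 [None, None] None
0 [None, None] None
30 [None, None] None
60 [None, None] None
90 [None, None] None
120 [None, None] None
150 [None, None] None
```

View pics/c3.png

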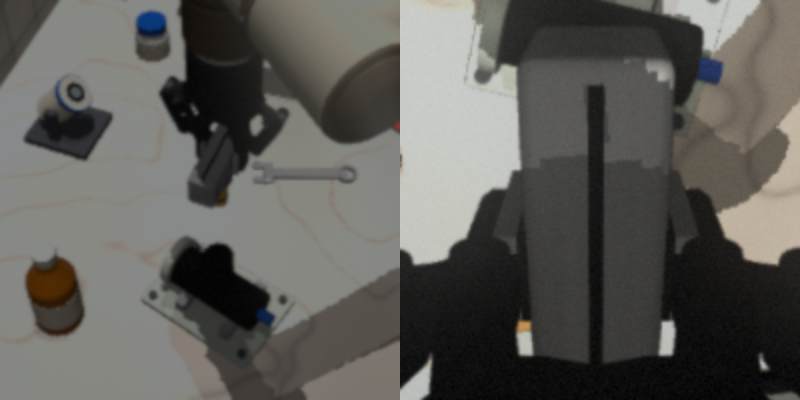

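The head is out of the neck and held squarely between the pads: bar at (215,170) in the left crop, slot centred at (595) in the right. IK finds no end pose, so I'll probe how far the tool can lean.

```bash
cat >> h.py <<'E'
LENS=np.array([.769,-.009,.095]); H=np.radians(175.6)
def pose(dd,t,lean=42,lens=LENS,up=0,h=H,dh=0):
    l=np.radians(90-lean); h=h+np.radians(dh); v=np.array([np.cos(h)*np.cos(l),np.sin(h)*np.cos(l),np.sin(l)])
    hx=np.array([-np.sin(h),np.cos(h),0]); xx=R.from_rotvec(-v*np.radians(t)).apply(hx)
    Rm=np.c_[xx,np.cross(-v,xx),-v]
    l0=np.radians(48);v0=np.array([np.cos(H)*np.cos(l0),np.sin(H)*np.cos(l0),np.sin(l0)])
    return lens+v0*dd+v*.068+[0,0,up], R.from_matrix(Rm).as_euler('xyz')
E
python3 - <<'E'
from h import *
for dd in(.2,.125,.09,.06):
  for lean in range(0,43,7):
    print(dd,lean,[t for t in range(-180,180,15) if inverse_kinematics(*pose(dd,t,lean)) is not None])
p,o=pose(.09,0,21)
for t in range(-180,180,30):
  q=inverse_kinematics(*pose(.125,t,21)); print(t, None if q is None else np.round(q,2))
E
```

```text
0.2 0 [-180, -165, -150, -135, -120, -105, -90, -75, -60, -45, -30, -15, 0, 15, 30, 45, 60, 75, 90, 105, 120, 135, 150, 165]
0.2 7 [-180, -165, -150, -135, -120, -105, -90, -75, -60, -45, -30, -15, 0, 15, 30, 45, 60, 75, 90, 105, 120, 135, 150, 165]
0.2 14 [-180, -165, -150, -135, -120, -105, -90, -75, -60, -45, -30, -15, 0, 15, 30, 45, 60, 75, 90, 105, 120, 135, 150, 165]
0.2 21 [-180, -165, -150, -135, -120, -105, -90, -75, -60, -45, -30, -15, 0, 15, 30, 45, 60, 75, 90, 105, 120, 135, 165]
0.2 28 [-180, -165, -150, -135, -120, -105, -90, -75, -60, -45, -30, -15, 0, 15, 30, 45, 60, 75, 90, 105, 120, 135, 150, 165]
0.2 35 [-180, -165, -150, -135, -120, -105, -90, -75, -60, -45, -30, -15, 0, 15, 30, 45, 60, 75, 90, 105, 120, 135, 150, 165]
0.2 42 []
0.125 0 [-180, -165, -150, -135, -120, -105, -90, -75, -60, -45, -30, -15, 0, 15, 30, 45, 60, 75, 90, 105, 120, 135, 150, 165]
0.125 7 [-180, -165, -150, -135, -120, -105, -90, -75, -60, -45, -30, -15, 0, 15, 30, 45, 60, 75, 90, 105, 120, 135, 150, 165]
0.125 14 [-180, -165, -150, -135, -120, -105, -90, -75, -60, -45, -30, -15, 0, 15, 30, 
[... 1490 characters left out ...]
-105, -90, -75, -60, -45, -30, -15, 0, 15, 30, 45, 60, 75, 90, 105, 120, 135, 165]
0.06 28 [-180, -165, -150, -135, -120, -105, -90, -75, -60, -45, -30, -15, 0, 15, 30, 45, 60, 75, 90, 105, 120, 135, 150, 165]
0.06 35 []
0.06 42 []
-180 [ 0.3   0.28 -0.25  0.2  -0.71  2.64]
-150 [ 0.3   0.28 -0.25  0.2  -0.71  2.11]
-120 [ 0.3   0.28 -0.25  0.2  -0.71  1.59]
-90 [ 0.3   0.28 -0.25  0.2  -0.71  1.07]
-60 [ 0.3   0.28 -0.25  0.2  -0.71  0.54]
-30 [ 0.3   0.28 -0.25  0.2  -0.71  0.02]
0 [ 0.3   0.28 -0.25  0.2  -0.71 -0.5 ]
30 [ 0.3   0.28 -0.25  0.2  -0.71 -1.03]
60 [ 0.3   0.28 -0.25  0.2  -0.71 -1.55]
90 [ 0.3   0.28 -0.25  0.2  -0.71 -2.08]
120 [ 0.3   0.28 -0.25  0.2  -0.71 -2.6 ]
150 None
```

```bash
python3 - <<'E'
from h import *
for dd in(.2,.12,.09):
  for lean in (0,21,28,30,32,34,36,38,40):
    q=inverse_kinematics(*pose(dd,0,lean)); print(dd,lean,None if q is None else np.round(q,3))
# arm geometry: FK samples (IK solutions at known poses)
E
```

```text
0.2 0 [ 0.256  0.367  0.154  0.    -1.357 -0.333]
0.2 21 [ 0.335  0.154 -0.268  0.197 -0.821 -0.522]
0.2 28 [ 0.356  0.095 -0.434  0.345 -0.621 -0.672]
0.2 30 [ 0.358  0.08  -0.487  0.408 -0.56  -0.733]
0.2 32 [ 0.356  0.065 -0.543  0.485 -0.496 -0.808]
0.2 34 [ 0.347  0.052 -0.604  0.585 -0.429 -0.9  ]
0.2 36 [ 0.325  0.039 -0.669  0.719 -0.356 -1.019]
0.2 38 [ 0.279  0.027 -0.741  0.913 -0.274 -1.179]
0.2 40 [ 0.175  0.017 -0.815  1.234 -0.171 -1.424]
0.12 0 [ 0.23   0.49   0.201  0.    -1.282 -0.307]
0.12 21 [ 0.294  0.288 -0.245  0.202 -0.704 -0.504]
0.12 28 [ 0.306  0.236 -0.429  0.39  -0.479 -0.691]
0.12 30 [ 0.301  0.223 -0.492  0.485 -0.406 -0.782]
0.12 32 [ 0.284  0.21  -0.564  0.625 -0.326 -0.91 ]
0.12 34 [ 0.239  0.197 -0.652  0.861 -0.231 -1.112]
0.12 36 None
0.12 38 None
0.12 40 None
0.09 0 [ 0.221  0.537  0.226  0.    -1.259 -0.298]
0.09 21 [ 0.281  0.34  -0.23   0.205 -0.666 -0.498]
0.09 28 [ 0.288  0.29  -0.422  0.413 -0.431 -0.705]
0.09 30 [ 0.279  0.277 -0.491  0.53  -0.352 -0.815]
0.09 32 [ 0.251  0.264 -0.576  0.724 -0.26  -0.988]
0.09 34 None
0.09 36 None
0.09 38 None
0.09 40 None
```

The limit is joint 5 (-0.16) on this wrist branch. I'll fit a kinematic model to IK samples and search all branches for the end pose.

```bash
cat > fk.py <<'E'
import numpy as np, os
from scipy.spatial.transform import Rotation as R
from scipy.optimize import least_squares
ax0=np.array([[0,0,1],[0,1,0],[0,-1,0],[1,0,0],[0,-1,0],[1,0,0]],float)
def fk(q,P):
    ax=P[:18].reshape(6,3); pt=P[18:36].reshape(6,3); Rm=np.eye(3);t=np.zeros(3)
    for i in range(6):
        a=ax[i]/np.linalg.norm(ax[i]); r=R.from_rotvec(a*q[i]).as_matrix(); t=Rm@(pt[i]-r@pt[i])+t; Rm=Rm@r
    return Rm@P[36:39]+t, Rm@R.from_rotvec(P[39:42]).as_matrix()
LO=np.array([-3.14,-1.21,-1.07,-3.16,-2.99,-3.1])+.03; HI=np.array([3.14,2.06,1.41,2.05,-.16,3.1])-.03
P=np.load('P.npy') if os.path.exists('P.npy') else None
E
cat > fit.py <<'E'
from h import *; from fk import *
rng=np.random.default_rng(0); D=[]
s=read_state(); D.append((np.array(s['qpos']),np.array(s['ee_pos']),R.from_euler('xyz',s['tcp_rot']).as_matrix()))
D=[]
while len(D)<80:
    p=[rng.uniform(.35,.75),rng.uniform(-.3,.4),rng.uniform(.15,.5)]; o=[np.pi+rng.uniform(-.7,.7),rng.uniform(-.7,.7),rng.uniform(-3,3)]
    q=inverse_kinematics(p,o)
    if q is not None: D.append((np.array(q),np.array(p),R.from_euler('xyz',o).as_matrix()))
def res(x):
    r=[]
    for q,p,Rm in D:
        a,b=fk(q,x); r+=[a-p,.3*(b-Rm).ravel()]
    return np.concatenate(r)
pt=np.array([[0,0,0],[0,0,.3],[0,0,.7],[.3,-.15,.7],[.4,-.15,.7],[.4,-.15,.7]],float)
x0=np.r_[ax0.ravel(),pt.ravel(),.6,-.15,.7,R.from_euler('y',90,degrees=True).as_rotvec()]
s=least_squares(res,x0,loss='soft_l1',f_scale=.01); print('max res',abs(res(s.x)).max(),np.median(abs(res(s.x))))
np.save('P.npy',s.x); print(np.round(s.x[:18].reshape(6,3),3).tolist())
E
cat > search.py <<'E'
from h import *; from fk import *
l0=np.radians(48);v=np.array([np.cos(H)*np.cos(l0),np.sin(H)*np.cos(l0),np.sin(l0)])
rng=np.random.default_rng(1)
def run(dd,w,n=60):
    out=[]
    g=LENS+v*dd
    def res(q):
        p,Rm=fk(q,P); foot=p+Rm[:,2]*.068
        return np.r_[(foot-g)*20,w*(Rm[:,2]+v)]
    for i in range(n):
        s=least_squares(res,rng.uniform(LO,HI),bounds=(LO,HI),max_nfev=60)
        p,Rm=fk(s.x,P); out.append((s.cost,np.linalg.norm(p+Rm[:,2]*.068-g),np.degrees(np.arccos(np.clip(-Rm[:,2]@v,-1,1))),s.x))
    out.sort(key=lambda o:o[0]); return out
if __name__=='__main__':
  for dd in(.09,):
    for c,e,a,q in run(dd,1)[:25]: print(dd,round(e*1000,1),'mm',round(a,1),'deg',np.round(q,2))
E
python3 fit.py && python3 search.py
```

```text
max res 0.5872538699181289 0.002521382707377909
[[-0.001, 0.011, 3.052], [0.008, 1.521, 0.024], [-0.054, -3.276, 0.008], [-1.826, 0.002, -0.009], [-0.015, -2.121, 0.058], [2.859, 0.052, 0.013]]
0.09 0.4 mm 8.5 deg [-0.02  0.25 -0.73  2.02 -0.19 -1.93]
0.09 0.4 mm 8.5 deg [-0.02  0.25 -0.73  2.02 -0.19 -1.93]
0.09 0.4 mm 8.5 deg [-0.01  0.25 -0.73  2.01 -0.19 -1.91]
0.09 0.4 mm 8.5 deg [-0.01  0.25 -0.73  2.01 -0.19 -1.92]
0.09 0.4 mm 8.5 deg [-0.01  0.25 -0.73  2.01 -0.19 -2.  ]
0.09 0.4 mm 8.6 deg [-0.01  0.25 -0.73  2.   -0.19 -2.04]
0.09 0.4 mm 8.6 deg [-0.01  0.25 -0.73  2.   -0.19 -1.75]
0.09 0.4 mm 8.6 deg [-0.01  0.25 -0.73  1.99 -0.19 -1.95]
0.09 0.4 mm 8.6 deg [-0.    0.25 -0.73  1.97 -0.19 -1.9 ]
0.09 0.4 mm 8.6 deg [-0.01  0.25 -0.73  1.97 -0.19 -2.09]
0.09 0.4 mm 8.6 deg [-0.    0.25 -0.73  1.96 -0.19 -1.78]
0.09 0.4 mm 8.6 deg [ 0.    0.25 -0.73  1.95 -0.19 -1.99]
0.09 0.4 mm 8.6 deg [ 0.    0.25 -0.73  1.94 -0.19 -1.86]
0.09 0.4 mm 8.6 deg [ 0.01  0.25 -0.73  1.91 -0.19 -1.8 ]
0.09 0.4 mm 8.6 deg [ 0.01  0.25 -0.73  1.9  -0.19 -1.83]
0.09 0.4 mm 8.7 deg [-0.02  0.25 -0.73  2.02 -0.19  3.07]
0.09 0.4 mm 8.7 deg [-0.02  0.25 -0.73  2.02 -0.19  3.07]
0.09 0.4 mm 8.7 deg [-0.02  0.25 -0.73  2.02 -0.19  3.07]
0.09 0.4 mm 8.7 deg [-0.02  0.25 -0.73  2.02 -0.19  3.07]
0.09 0.4 mm 8.7 deg [-0.02  0.25 -0.73  2.02 -0.19  3.07]
0.09 0.4 mm 8.7 deg [-0.02  0.25 -0.73  2.02 -0.19  3.07]
0.09 0.4 mm 8.7 deg [-0.02  0.25 -0.73  2.02 -0.19  3.07]
0.09 0.4 mm 8.7 deg [-0.01  0.25 -0.73  2.01 -0.19  3.07]
0.09 0.4 mm 8.7 deg [-0.01  0.25 -0.73  1.98 -0.19  3.07]
0.09 0.4 mm 8.7 deg [ 0.    0.25 -0.73  1.93 -0.19  3.07]
```

```bash
cat > fit2.py <<'E'
exec(open('fit.py').read().split("pt=np.array")[0])
x=np.load('P.npy')
a=x[:18].reshape(6,3); a/=np.linalg.norm(a,axis=1)[:,None]
for k in range(3):
    s=least_squares(res,x,loss='soft_l1',f_scale=.002,max_nfev=300); x=s.x
r=abs(res(x)).reshape(len(D),12).max(1); print('res',np.sort(r)[-6:],np.median(r))
i=r.argmax(); print(np.round(D[i][0],2))
np.save('P.npy',x); a=x[:18].reshape(6,3);print(np.round(a/np.linalg.norm(a,axis=1)[:,None],3).tolist(),np.round(x[18:36].reshape(6,3),3).tolist(),np.round(x[36:],3))
E
python3 fit2.py && python3 search.py | cut -c1-90 | awk 'NR%4==1'
```

```text
res [0.55699914 0.56597384 0.56741965 0.57055741 0.57803532 0.5861676 ] 0.33664630363587067
[ 0.24  0.21 -0.04  0.46 -1.45  1.49]
[[0.0, 0.001, 1.0], [0.004, 1.0, 0.007], [-0.007, -1.0, 0.001], [-1.0, 0.002, -0.002], [-0.003, -1.0, 0.011], [1.0, 0.006, 0.001]] [[-0.0, -0.001, -0.608], [0.003, 0.671, 0.166], [0.011, 1.595, 0.724], [-0.508, 0.001, 0.724], [0.42, -0.588, 0.731], [1.062, -0.157, 0.727]] [ 0.708 -0.159  0.726 -0.773  1.427 -0.765]
0.09 0.4 mm 8.5 deg [-0.01  0.25 -0.74  1.99 -0.19 -1.89]
0.09 0.4 mm 8.5 deg [-0.02  0.25 -0.74  2.02 -0.19  3.07]
0.09 0.4 mm 8.5 deg [-0.02  0.25 -0.74  2.02 -0.19  3.07]
0.09 0.4 mm 8.5 deg [-0.01  0.25 -0.74  2.01 -0.19  3.07]
0.09 0.4 mm 8.6 deg [ 0.03  0.25 -0.73  1.83 -0.19 -2.28]
0.09 0.4 mm 8.6 deg [ 0.04  0.25 -0.73  1.8  -0.19  3.07]
0.09 0.5 mm 8.7 deg [ 0.11  0.25 -0.71  1.48 -0.19 -1.96]
```

```bash
sed -i "s/^for k in range(3)/x[:18]=a.ravel(); x[15:18]*=-1; x[3*10+3]=.708; x[34]=-.159\nx[39:42]=R.from_euler('y',90,degrees=True).as_rotvec()\nxs=[]\nfor g in range(4):\n  y=x.copy(); y[39:42]=(R.from_rotvec(x[39:42])*R.from_euler('z',90*g,degrees=True)).as_rotvec(); xs.append(y)\nx=min(xs,key=lambda y:(res(y)**2).sum())\nfor k in range(3)/" fit2.py
python3 fit2.py && python3 search.py | cut -c1-90 | awk 'NR%4==1'
```

```text
res [3.22564198e-12 3.28792549e-12 3.58346686e-12 4.08795220e-12
 4.97057950e-12 5.27511368e-12] 1.4677981052813038e-12
[ 2.81 -1.2   0.92  0.1  -2.98 -0.32]
[[-0.0, 0.0, 1.0], [-0.0, 1.0, 0.0], [0.0, -1.0, -0.0], [-1.0, -0.0, 0.0], [-0.0, -1.0, -0.0], [-1.0, -0.0, -0.0]] [[0.0, 0.0, -0.618], [-0.0, 0.674, 0.161], [-0.0, 1.612, 0.726], [-0.503, -0.0, 0.726], [0.422, -0.575, 0.725], [0.714, -0.16, 0.726]] [ 0.709 -0.16   0.726 -1.209  1.209 -1.209]
0.09 0.4 mm 8.4 deg [-0.02  0.25 -0.74  2.02 -0.19 -3.07]
0.09 0.4 mm 8.4 deg [-0.02  0.25 -0.74  2.02 -0.19  3.07]
0.09 0.4 mm 8.4 deg [-0.02  0.25 -0.74  2.02 -0.19 -3.07]
0.09 0.4 mm 8.4 deg [-0.01  0.25 -0.74  1.97 -0.19 -3.05]
0.09 0.4 mm 8.4 deg [-0.    0.25 -0.74  1.95 -0.19 -1.5 ]
0.09 0.5 mm 8.4 deg [ 0.04  0.25 -0.73  1.77 -0.19  3.04]
0.09 0.5 mm 8.6 deg [ 0.12  0.25 -0.71  1.42 -0.19 -3.07]
```

```bash
python3 - <<'E'
import search as S, numpy as np
for lo4,hi4 in((-3.13,-1.0),(-1,2.02)):
    S.LO[3],S.HI[3]=lo4,hi4
    for dd in(.075,.09,.105):
        for c,e,a,q in S.run(dd,1,25)[:8:3]: print(lo4,dd,round(e*1000,1),'mm',round(a,1),'deg',np.round(q,2))
E
```

```text
-3.13 0.075 0.6 mm 10.5 deg [-0.23  0.29 -0.59 -3.13 -0.19 -2.17]
-3.13 0.075 0.6 mm 10.5 deg [-0.23  0.29 -0.59 -3.13 -0.19  3.07]
-3.13 0.075 0.6 mm 10.5 deg [-0.23  0.29 -0.59 -3.13 -0.19  3.07]
-3.13 0.09 0.7 mm 11.2 deg [-0.23  0.26 -0.61 -3.13 -0.19 -1.77]
-3.13 0.09 0.7 mm 11.2 deg [-0.23  0.26 -0.61 -3.13 -0.19 -2.27]
-3.13 0.09 0.7 mm 11.2 deg [-0.23  0.26 -0.61 -3.13 -0.19 -3.07]
-3.13 0.105 0.7 mm 11.8 deg [-0.24  0.23 -0.63 -3.13 -0.19 -1.94]
-3.13 0.105 0.7 mm 11.8 deg [-0.24  0.23 -0.63 -3.13 -0.19 -3.07]
-3.13 0.105 0.7 mm 11.8 deg [-0.24  0.23 -0.63 -3.13 -0.19  3.07]
-1 0.075 0.4 mm 8.7 deg [-0.02  0.28 -0.72  2.02 -0.19 -3.07]
-1 0.075 0.4 mm 8.7 deg [-0.02  0.28 -0.72  2.02 -0.19 -3.07]
-1 0.075 0.4 mm 8.7 deg [-0.02  0.28 -0.72  2.02 -0.19  3.07]
-1 0.09 0.4 mm 8.4 deg [-0.02  0.25 -0.74  2.02 -0.19 -3.07]
-1 0.09 0.4 mm 8.4 deg [-0.02  0.25 -0.74  2.01 -0.19  3.07]
-1 0.09 0.4 mm 8.4 deg [-0.01  0.25 -0.74  1.98 -0.19 -3.07]
-1 0.105 0.5 mm 7.8 deg [ 0.12  0.22 -0.73  1.43 -0.19 -3.07]
-1 0.105 0.5 mm 7.8 deg [ 0.12  0.22 -0.73  1.42 -0.19  3.07]
-1 0.105 0.5 mm 7.8 deg [ 0.13  0.22 -0.73  1.42 -0.19  3.07]
```

The kinematic model is now exact. Joint 5 limits a top-down grasp to about 8° off the viewing axis, which is inside the 17° tolerance. Next: plan the transit through a standoff point, check its clearance, then measure how the head sits in the grip there.

```bash
cat > plan.py <<'E'
from h import *; from fk import *
l0=np.radians(48);v=np.array([np.cos(H)*np.cos(l0),np.sin(H)*np.cos(l0),np.sin(l0)])
# f: foot in tool frame, a: head axis in tool frame
def solve(dd,f,a,seed,lens=LENS,reg=.02,qref=None):
    qref=seed if qref is None else qref; g=lens+v*dd
    def res(q):
        p,Rm=fk(q,P); return np.r_[(p+Rm@f-g)*300,3*(Rm@a-v),reg*(q-qref)]
    s=least_squares(res,np.clip(seed,LO+.01,HI-.01),bounds=(LO,HI)); return s.x
def ev(q,f,a,lens=LENS):
    p,Rm=fk(q,P); foot=p+Rm@f; return foot,np.round(v@(foot-lens),3),np.degrees(np.arccos(v@(Rm@a)))
F0=np.array([0,0,.068]);A0=np.array([0,0,-1.])
E
cat > go1.py <<'E'
import sys; from plan import *
q0=np.array(read_state()['qpos'])
seed=np.array([.12,.22,-.73,1.42,-.22,-2.2])
qf=solve(.10,F0,A0,seed); qs=solve(.20,F0,A0,qf)
print('fin',np.round(qf,2),ev(qf,F0,A0));print('stand',np.round(qs,2),ev(qs,F0,A0))
def path(qa,qb):
    for s in np.linspace(0,1,9):
        q=qa+s*(qb-qa);p,Rm=fk(q,P);f=p+Rm@F0;b=[p+Rm@np.array([x,0,-.008])for x in(-.055,.055)]
        print(np.round(f,3),'bar z',np.round([c[2] for c in b],3),'dlens',np.round(np.linalg.norm(f-LENS),3),'wrist',np.round(p-.15*Rm[:,2],2))
path(q0,qs);print();path(qs,qf)
if len(sys.argv)>1:
    goto_joints(qs); s=read_state();print(s['time_s'],s['grasp_force'],s['finger_gap'],np.round(s['ee_pos'],4))
    a=save('side','s4');b=save('top','t4')
    for n in('burner','burner_top'):
        rs=[]
        for c in('side','top'):
            for r in spot_point(n,c)[:2]: print(n,c,round(r['conf'],2),np.round(r['pixel'],1))
    for n in ('lens',):
        for c in('side','top'):
            for r in spot_point(n,c)[:1]: print(n,c,round(r['conf'],2),np.round(r['pixel'],1))
    cv2.imwrite('pics/c4.png',cv2.cvtColor(np.hstack([cv2.resize(a[110:260,120:270],(400,400)),cv2.resize(b[70:220,190:340],(400,400))]),cv2.COLOR_RGB2BGR))
E
python3 go1.py
```

```text
fin [ 0.07  0.23 -0.74  1.65 -0.19 -2.2 ] (array([ 0.70228704, -0.00385674,  0.16932979]), np.float64(0.1), np.float64(8.10542175769391))
stand [ 0.19  0.02 -0.81  1.24 -0.19 -2.2 ] (array([0.63556817, 0.00126833, 0.24363501]), np.float64(0.2), np.float64(2.213833653460506))
[0.479 0.22  0.22 ] bar z [0.296 0.296] dlens 0.39 wrist [0.48 0.22 0.44]
[0.534 0.158 0.225] bar z [0.299 0.301] dlens 0.317 wrist [0.5  0.17 0.44]
[0.578 0.103 0.236] bar z [0.309 0.308] dlens 0.262 wrist [0.52 0.13 0.44]
[0.613 0.057 0.249] bar z [0.321 0.315] dlens 0.229 wrist [0.53 0.09 0.45]
[0.637 0.022 0.261] bar z [0.334 0.319] dlens 0.214 wrist [0.53 0.06 0.45]
[ 0.652 -0.001  0.268] bar z [0.342 0.319] dlens 0.209 wrist [0.53 0.04 0.45]
[ 0.657 -0.011  0.269] bar z [0.345 0.312] dlens 0.207 wrist [0.53 0.03 0.44]
[ 0.652 -0.01   0.261] bar z [0.34  0.299] dlens 0.203 wrist [0.51 0.02 0.43]
[0.636 0.001 0.244] bar z [0.326 0.278] dlens 0.2 wrist [0.5  0.01 0.41]

[0.636 0.001 0.244] bar z [0.326 0.278] dlens 0.2 wrist [0.5  0.01 0.41]
[0.645 0.001 0.237] bar z [0.317 0.273] dlens 0.188 wrist [0.51 0.02 0.4 ]
[0.654 0.    0.229] bar z [0.308 0.267] dlens 0.176 wrist [0.52 0.02 0.4 ]
[ 0.663 -0.     0.22 ] bar z [0.298 0.261] dlens 0.164 wrist [0.53 0.02 0.39]
[ 0.672 -0.001  0.211] bar z [0.288 0.254] dlens 0.152 wrist [0.54 0.02 0.38]
[ 0.68  -0.001  0.202] bar z [0.277 0.247] dlens 0.139 wrist [0.55 0.02 0.37]
[ 0.688 -0.002  0.192] bar z [0.265 0.239] dlens 0.126 wrist [0.56 0.03 0.36]
[ 0.695 -0.003  0.181] bar z [0.252 0.23 ] dlens 0.113 wrist [0.57 0.03 0.35]
[ 0.702 -0.004  0.169] bar z [0.239 0.221] dlens 0.1 wrist [0.58 0.03 0.34]
```

The path is clear, so I'll go to the standoff.

```bash
python3 go1.py go | tail -9
```

```text
[ 0.695 -0.003  0.181] bar z [0.252 0.23 ] dlens 0.113 wrist [0.57 0.03 0.35]
[ 0.702 -0.004  0.169] bar z [0.239 0.221] dlens 0.1 wrist [0.58 0.03 0.34]
10.6583 59.542266726493835 0.34407451792569216 [0.5927 0.0056 0.2961]
burner side 0.97 [225.  147.8]
burner top 0.79 [269.2 138.7]
burner_top side 0.71 [243.6 132.1]
burner_top top 0.61 [267.9 157.4]
lens side 0.56 [188.6 174.5]
lens top 0.89 [272.8 102.5]
```

View pics/c4.png

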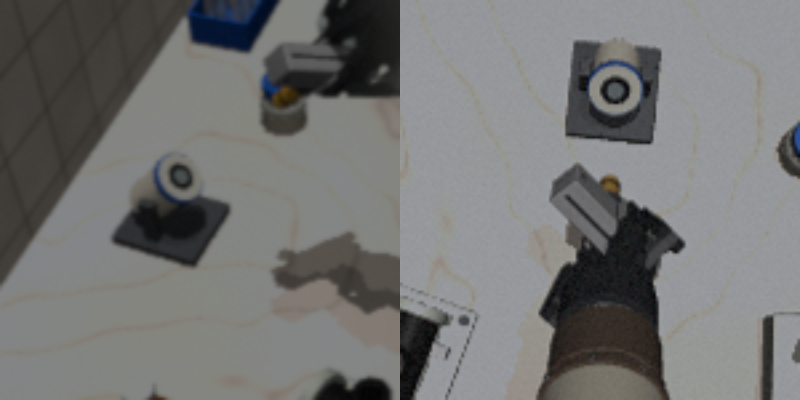

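In the side crop (left) the brass stem end is at about (285,95), pointing down towards the lens at (180,177). In the top crop it is at (610,185) with the lens at (615,91). The networks agree, so I'll compare with the expected positions.

```bash
python3 - <<'E'
from plan import *
def proj(c,X):
    m=camera_model(c); K=np.array([[m['fx'],0,m['cx']],[0,m['fy'],m['cy']],[0,0,1]])
    return np.round(cv2.projectPoints(np.array([X],float),m['rvec'],m['tvec'],K,None)[0].ravel(),1)
s=read_state();p,Rm=fk(s['qpos'],P);print(p,s['ee_pos'])
foot=p+Rm@F0;top=p-Rm[:,2]*.026
for n,X in(('foot',foot),('top',top),('lens',LENS)): print(n,np.round(X,3),[proj(c,X) for c in('side','top')])
print('foot tri',tri([ray('side',(225,147.8)),ray('top',(269.2,138.7))]),'my',tri([ray('side',(226.9,145.6)),ray('top',(268.8,139.4))]))
print('top tri',tri([ray('side',(243.6,132.1)),ray('top',(267.9,157.4))]))
print('lens tri',tri([ray('side',(187.5,176.4)),ray('top',(270.6,104.1))]),tri([ray('side',(188.6,174.5)),ray('top',(272.8,102.5))]))
# bar ends expected vs. seen
for x in(-.055,.055): print('barend top',[proj(c,p+Rm@np.array([x,0,-.026])) for c in('side','top')], Rm[:,0])
E
```

```text
[0.59231743 0.00582342 0.29586901] [0.59231743 0.00582342 0.29586901]
foot [0.636 0.002 0.244] [array([226.6, 148.1]), array([269.3, 140.2])]
top [0.576 0.007 0.316] [array([247.1, 132. ]), array([268.2, 160.2])]
lens [ 0.769 -0.009  0.095] [array([188.8, 175.3]), array([270.7, 104.3])]
foot tri [0.63974209 0.00204504 0.24415836] my [0.63467647 0.00325061 0.25428866]
top tri [0.58342958 0.00827997 0.31409192]
lens tri [ 0.77262261 -0.00882412  0.08930104] [ 0.77415648 -0.01545564  0.09150708]
barend top [array([229.5, 130.9]), array([251.7, 143.5])] [-0.59128044 -0.6770207  -0.43821274]
barend top [array([263.4, 133. ]), array([283.9, 176.2])] [-0.59128044 -0.6770207  -0.43821274]
```

The stem end is within about 4 mm of the model, so the head isn't noticeably tilted in the grip. Moving in.

```bash
python3 - <<'E'
from plan import *
L=np.array([.7695,-.0095,.095])
qf=solve(.10,F0,A0,np.array([.12,.22,-.73,1.42,-.22,-2.2]),lens=L); print(np.round(qf,3),ev(qf,F0,A0,L))
goto_joints(qf); wait(.3)
s=read_state();print(s['time_s'],s['grasp_force'],np.round(s['joint_vel'],4).tolist(),np.round(s['qpos']-qf,4),ev(np.array(s['qpos']),F0,A0,L))
a=save('side','s5');b=save('top','t5');px={}
for n in('burner','burner_top','lens'):
    rs=[]
    for c in('side','top'):
        r=spot_point(n,c)
        if r: print(n,c,round(r[0]['conf'],2),np.round(r[0]['pixel'],1)); rs.append(ray(c,r[0]['pixel']))
    if len(rs)==2: print(n,tri(rs))
p,Rm=fk(s['qpos'],P)
for c,im in(('side',a),('top',b)):
    m=camera_model(c);K=np.array([[m['fx'],0,m['cx']],[0,m['fy'],m['cy']],[0,0,1]])
    X=np.array([p+Rm@np.array(k) for k in([0,0,.068],[0,0,.028],[-.055,-.015,-.026],[-.055,.015,-.026],[-.055,.015,.01],[-.055,-.015,.01])]+[L,L+v*.1])
    px[c]=cv2.projectPoints(X,m['rvec'],m['tvec'],K,None)[0][:,0]
def crop(im,c,x,y):
    k=cv2.resize(im[y:y+100,x:x+100],(400,400),interpolation=cv2.INTER_CUBIC).copy()
    for i,u in enumerate(px[c]): cv2.circle(k,tuple(int(t) for t in ((u-[x,y]+.5)*4)),3,(255,0,0) if i<2 else (0,255,0) if i<6 else (255,0,255),1)
    return k
cv2.imwrite('pics/c5.png',cv2.cvtColor(np.hstack([crop(a,'side',160,105),crop(b,'top',220,80)]),cv2.COLOR_RGB2BGR))
E
```

```text
[ 0.079  0.23  -0.736  1.614 -0.19  -2.2  ] (array([ 0.70278715, -0.00435713,  0.16933043]), np.float64(0.1), np.float64(8.119034938626116))
11.85 59.457117319107056 [0.0004, 0.0052, -0.0015, 0.0027, -0.0007, -0.0009] [ 0.0006 -0.0027 -0.0002 -0.0004  0.0001  0.    ] (array([ 0.70266326, -0.00396224,  0.17109248]), np.float64(0.101), np.float64(7.989619564043228))
burner side 0.71 [202.9 162.1]
burner top 0.56 [267.9 119.2]
burner [0.70777079 0.00275737 0.174865  ]
burner_top side 0.72 [220.4 151.2]
burner_top top 0.96 [266.2 133.7]
burner_top [0.65252354 0.00870759 0.23496923]
lens side 0.85 [189.  172.9]
lens top 0.67 [272.3 105.4]
lens [ 0.76638088 -0.01268051  0.10189347]
```

View pics/c5.png

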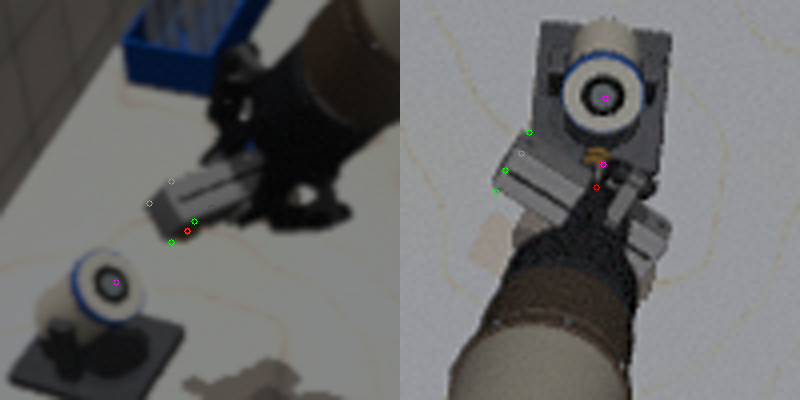

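In both views the head's outline matches the model, with the stem end in front of the glass: side crop (187,231) for the stem and (116,283) for the lens, top crop (597,156) and (605,98). Measured: about 10 cm along the viewing axis, under 1 cm off it, and 2–8° of lean error. All of these are inside the limits, so I'm handing it in.

```bash
python3 - <<'E'
from workcell import *
wait(.7); s=read_state(); print(s['time_s'],s['grasp_force'],s['joint_vel'],s['force']); print(close_job())
E
```

```text
12.95 59.45834934711456 [-3.44509896e-04 -1.62831170e-04 -1.03663124e-03  2.37930525e-04
 -7.91056463e-04  3.56864516e-05] [ 0.23726543  0.75009982 -3.12669434]
the job is handed in; nothing more can be done
None
```

I drew the long burner head out of the neck and handed the job in at about 13 s (no verdict was returned), still gripped at about 59 N: by my measurements its stem end is about 10 cm from the lens, under 1 cm off the viewing axis, with 2–8° of lean error (joint 5's range ruled out an exact alignment with this grasp).

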